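# Load the module and draw out the inspection camera

## Robot

A 6-joint arm with a two-finger parallel gripper is mounted at the origin on the work surface. World frame = base frame: x ahead of the robot, y to its left, z up, the work surface at z = 0. Lengths are in m, angles in rad, forces in N, time in s.
With the tool pointing down it reaches from about 0.325 to 0.775 m from the base axis. Payload 9.3 kg.
Tool frame: the origin (TCP) lies at the very end of the fingers, on their centre line; the grasp point (between the pads) lies grip_depth behind it (grip_depth is the distance from the TCP to the grasp point, in m); y points along the fingers, z is the direction in which the jaws open and shut, and the axes are right-handed (so a half turn about y gives the same grasp; the last joint's range is limited). The gripper opens to 85 mm and grips with 20 to 120 N. Pads are 22 mm wide; open, the fingers measure 114 mm over their backs; the gripper's body (76 mm by 85 mm) begins 54 mm behind the grasp point. The pads swing forward as they close: fully open they stand 13 mm farther back than shut.
Start: joints at [1.125, 0.259, 0.021, 1.334, 0, 1.418], TCP at [0.159, 0.527, 0.231] pointing down, gripper open.
Joint ranges: [-3.04, 3.04], [-0.91, 1.82], [-1.04, 1.36], [-1.92, 1.95], [-1.52, 1.45], [-3.14, 3.14]. Speed limits (rad/s): [2.22, 2.22, 2.79, 3.14, 3.14, 3.14].

## Interface

Orientations are given as a rotation vector (axis times angle).
In Python, from bench import get_state, read_camera, get_calibration, hand_in, grip_depth gives the robot as it stands.
- The arm moves only by the tool servo_tool, never from a script. Its argument "moves" is a list of rows, each a list of 7 numbers: the shift along the world's x, y, z in cm, then the turn, a rotation vector about the world's x, y, z in rad, then the closure, from 0 (fully open) to 1 (shut). In form: [[dx, dy, dz, rx, ry, rz, grip], ...]. A call has exactly 5 rows; each row shifts and turns the commanded pose from where the row before left it; what a row does not reach is not made up. A row lasts 1/12 s, in which the tool goes at most 41.7 mm and 7.16 degrees, less where a joint would pass 70% of its speed; a pose out of reach is approached as far as the arm can. A call with a gripper value outside its range is refused whole. The fingers move at their own pace and stop on an object; "force" is the grip in N (left out, the last holds). Time passes only in rows, so rows that do not move let the fingers close, or fill a call up. It gives the time, the measured TCP pose, the force and the opening at its end, in the units of the state.
- get_state(): the state, without advancing time (a new reading comes with each control period).
- read_camera(name): name is "scene" or "top" or "wrist"; returns (picture, depth): 480x640x3 uint8, red, green, blue; 480x640 float32, m along the optical axis (not along the pixel's ray), 0 where there is no reading.
- get_calibration(name): a dict with "mtx" (3x3 intrinsics, pixels), "R" (3x3) and "t" (3): a world point X has camera coordinates R X + t; the wrist camera has in their place "T_tool_cam" (4x4, takes a point from camera to tool coordinates, whose origin is the TCP and whose axes are the tool frame's). Camera axes: x right, y down, z forward; pixel columns grow to the right and rows downward; lengths in m; the calibration is good to about 2 mm. A picture is of the moment at which its call begins: read the wrist's pose just before it. get_calibration takes no time and is no camera call.
- hand_in(): hands the job in, once; it reports no verdict.
The state is a dict: "time": time; "joint_positions": joint angles; "qvel": joint speeds; "joint_efforts": joint torques, N m; "ee_pos": TCP position; "ee_rot": TCP orientation; "contact_force": force on the tool from outside, world axes, zero at the start; "torque": the same for the moment, N m; "finger_gap": finger opening in m.
Only numpy, scipy, OpenCV 4.12 (cv2) and the standard library are available. Lean on these libraries where they do the work, as an engineer would, in place of code of your own. Each camera call takes 0.05 s, during which the arm holds its last target.

## Task

Get the small circuit module under the inspection camera: set it down gently, flat on the camera stand's stage plate, lengthwise between the two stop bars and centred on the plate, and let go of it. Then squeeze the lock button on the side of the camera head, draw the telescoping boom out to the 150 mm line of its scale, and finish still holding the head there, because the boom springs back if it is let go. Leave the bin, the spool and the screwdriver alone.

Things in the scene. Friction and masses are not known exactly. Their poses are not given: they have to be found in the camera images.
- module: Loose circuit module, about 80 g: aluminium block 34 mm wide (its x), 56 mm long (its y), 12 mm high; on it a blue circuit board (top at 13.6 mm), a black chip (to 18 mm) and a row of brass pins at the -y end (to 20.5 mm). Origin: centre of its underside, z up. It starts on the mat, any yaw. Grip it by the block's long sides, 34 mm apart.
- mat: Fixed thin black rubber mat, 130 x 110 x 3 mm (x, y, z), on which the module lies at the start. Origin: centre of its underside.
- stand: Fixed camera stand. Dark base plate, x -75 to 75, y -90 to 360 mm, 12.7 thick; stage plate over its -y end; post (25 mm) at x = -45, y = 300, up to z = 215; cross clamp there up to z = 200 carries the level boom, axis at x = 0, z = 178: fixed outer tube 30 mm square, y 178 to 400, black 36 mm collar at its mouth. Origin: on the work surface below the stage centre, z up. Boom extends to -y.
- stage (a point): Centre of the stage plate's upper face, 40 mm above the work surface; axes as the stand's. Aluminium plate, 110 (x) by 100 mm (y), with engraved centre lines. Two fixed stop bars on it, 40 mm long (x), 6 mm thick, 5 mm high, inner faces at y = -32 and +32 mm: the module's 56 mm length fits between with 4 mm to spare at each end. Nothing stops it in x.
- head: Camera head on the boom's front end: black grip block 36 mm wide (x), 48 long (y), 44 high, camera barrel (36 mm diameter at most) below it to 65 mm under the block's centre. Origin: centre of the block, 178 mm above the work surface; axes as the stand's. Parked, it is over the stand's y = +150, clear of the stage; at the 150 mm line it is straight above the stage centre.
- button_face (a point): Centre of the lock button's outer face: round steel button, 16 mm diameter, on the block's +x side at its mid length and height, 8 mm proud of the side; the other side is a plain ribbed thumb rest. Fingers closing along the stand's x over block and button (44 mm wide, 37 mm when pressed) press it fully.
- lock (a joint): Travel of the lock button, m: 0 out (boom locked), 0.007 fully pressed. About 0.6 N starts it, 2.5 N presses it fully. The parked boom is caught until the button is pressed at least 6.5 mm; once the boom has left park the button stays mostly in by itself until the boom is back.
- boom (a joint): Extension of the boom, m: 0 parked, 0.17 end of travel, growing along the stand's -y; it equals the scale reading at the collar's front face. Scale: black lines on top of the sliding tube every 10 mm, those at 0, 50, 100 and 150 mm twice as wide (18 mm); the 150 line is the last wide one. A spring of 3 to 4.5 N draws the boom back to park if let go.
- bin: Bystander: small blue open parts bin, 85 x 65 x 35 mm, loose, empty. Origin: centre of its underside.
- spool: Bystander: fibre spool lying flat, white flanges of 90 mm diameter, yellow core, 26 mm high, loose. Origin: centre of its underside.
- driver: Bystander: screwdriver with a black handle, about 170 mm long along its x, loose, lying on the work surface. Origin: its middle, on the underside.
Not all that is in view belongs to the job. Of the things that look like the module, the largest one is meant.

How it is judged:
By the outcome, as a careful person would: the job done as asked, in the order asked, and still so for the second after the job is handed in, while the arm keeps its last pose, push and grip.
It also fails if it takes over 45 s, if anything falls off the work surface, if the arm or the gripper's body presses on something with over 40 N, if the wrist force passes 120 N, or if a joint passes its speed limit or range.

## Working session

There is one attempt and no reset: what is moved stays moved. The work goes in short steps, Python scripts to look and compute and a tool call to move; the robot and the scene stay as the last step left them, time stands still between calls to the robot, and variables do not carry over. Pictures are saved under pics/ and viewed, and the job is handed in when it is done.

Besides the shell and the picture viewer there is one more tool, called after ">>>" as a command line: name --pt "numbers of a row" for each row, then --argument value for the rest. servo_tool: Moves the arm, as the interface text tells. Its arguments: {"type":"object","properties":{"moves":{"type":"array"},"force":{"type":"number"}},"required":["moves"]}

```bash
mkdir -p pics; ls; python3 - <<'E'
from bench import *
import cv2,numpy as np
s=get_state();print(s);print(grip_depth if not callable(grip_depth) else grip_depth())
for n in ["scene","top"]:
    p,d=read_camera(n);cv2.imwrite(f"pics/{n}0.png",p[:,:,::-1]);np.savez(f"pics/{n}0.npz",p=p,d=d)
    c=get_calibration(n);print(n,c)
print(get_calibration("wrist"))
E
```

```text
pics
{'time': 0.0, 'joint_positions': array([1.12539509e+00, 2.59190287e-01, 2.07641913e-02, 1.33366943e+00,
       2.54084804e-05, 1.41820047e+00]), 'qvel': array([-0.00014655, -0.000157  , -0.00224564,  0.00035506, -0.00069033,
        0.00014141]), 'joint_efforts': array([ 2.44755174e-03, -5.55634546e+01,  3.44533467e+01,  1.38525496e-02,
        6.45281034e-05, -3.12601060e-05]), 'ee_pos': array([0.15863061, 0.52634918, 0.23066814]), 'ee_rot': array([-1.55978675,  0.23017988, -0.22953862]), 'contact_force': array([-0.68308112,  0.17660396,  1.15485318]), 'torque': array([0.01491149, 0.0107165 , 0.0047828 ]), 'finger_gap': 0.08519504155123699}
0.0187
scene {'mtx': array([[477.82432595,   0.        , 319.32044717],
       [  0.        , 477.82432595, 240.32902033],
       [  0.        ,   0.        ,   1.        ]]), 'R': array([[-0.78883078,  0.61457843, -0.0062735 ],
       [ 0.47579725,  0.60417584, -0.6392093 ],
       [-0.38905395, -0.50721288, -0.76900723]]), 't': array([ 0.53254557, -0.09745846,  1.14972238])}
top {'mtx': array([[532.31680732,   0.        , 332.78079552],
       [  0.        , 532.31680732, 238.31920251],
       [  0.        ,   0.        ,   1.        ]]), 'R': array([[ 0.00802991, -0.99974987,  0.02087381],
       [-0.99536896, -0.00999092, -0.09560762],
       [ 0.09579225, -0.02000942, -0.99520021]]), 't': array([-0.18219218,  0.57583619,  1.15355623])}
{'mtx': array([[346.57048137,   0.        , 317.51746864],
       [  0.        , 346.57048137, 238.6190061 ],
       [  0.        ,   0.        ,   1.        ]]), 'T_tool_cam': array([[ 6.07251388e-04,  9.63524781e-01,  2.67618435e-01,
        -6.78285560e-02],
       [ 3.90466728e-05, -2.67618507e-01,  9.63524952e-01,
        -1.42562207e-01],
       [ 9.99999815e-01, -5.74652255e-04, -2.00134147e-04,
         9.85261156e-04],
       [ 0.00000000e+00,  0.00000000e+00,  0.00000000e+00,
         1.00000000e+00]])}
```

View pics/scene0.png

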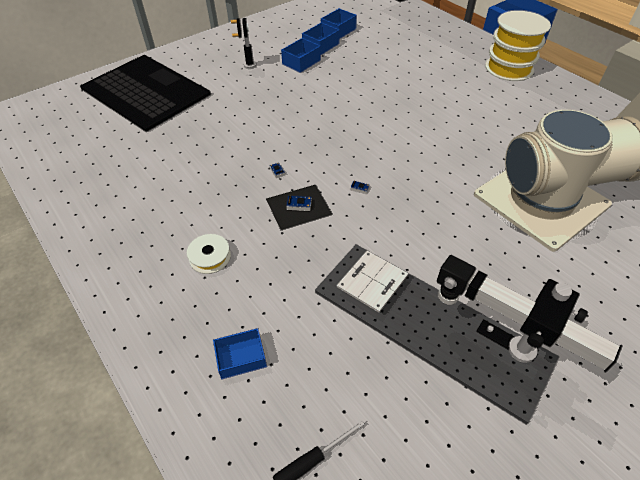

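View pics/top0.png

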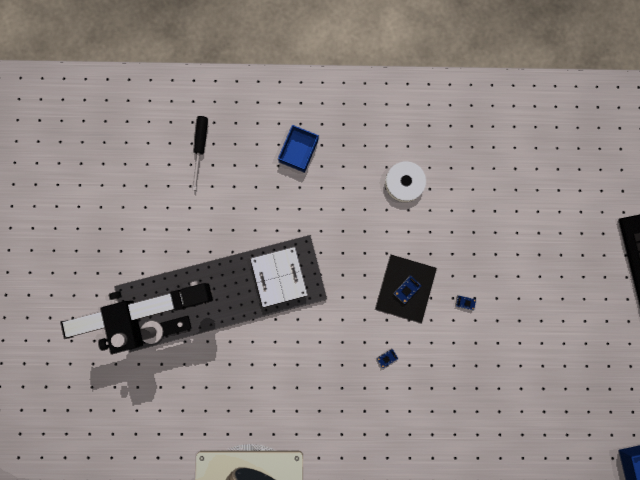

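```bash
cat > h.py <<'E'
import numpy as np,cv2
from bench import *
from scipy.spatial.transform import Rotation as Ro
def cal(n,s=None):
    c=get_calibration(n)
    if n=="wrist":
        s=s or get_state();T=np.eye(4);T[:3,:3]=Ro.from_rotvec(s['ee_rot']).as_matrix();T[:3,3]=s['ee_pos']
        W=np.linalg.inv(T@np.array(c['T_tool_cam']));return c['mtx'],W[:3,:3],W[:3,3]
    return c['mtx'],np.array(c['R']),np.array(c['t'])
def onz(C,uv,z):
    K,R,t=C;uv=np.atleast_2d(uv).astype(float)
    r=np.c_[uv,np.ones(len(uv))]@np.linalg.inv(K).T@R   # R^T K^-1 uv
    o=-R.T@t;k=(z-o[2])/r[:,2];return o+r*k[:,None]
def proj(C,X):
    K,R,t=C;X=np.atleast_2d(X);p=(X@R.T+t)@K.T;return p[:,:2]/p[:,2:]
def crop(p,x0,y0,w,h,s,name):
    cv2.imwrite("pics/"+name,cv2.resize(p[y0:y0+h,x0:x0+w,::-1],None,fx=s,fy=s,interpolation=cv2.INTER_CUBIC))
E
python3 - <<'E'
from h import *
p=np.load("pics/top0.npz")['p']
crop(p,50,220,290,150,2.7,"t_stand.png"); crop(p,365,245,120,130,4.5,"t_mod.png")
C=cal("top")
print("mod",onz(C,[407,290],.02),"stage",onz(C,[278,277],.04),"head",onz(C,[196,295],.2))
E
```

```text
mod [[ 0.46445647 -0.34335368  0.02      ]] stage [[ 0.49043279 -0.05786375  0.04      ]] head [[0.45192021 0.08160246 0.2       ]]
```

View pics/t_stand.png

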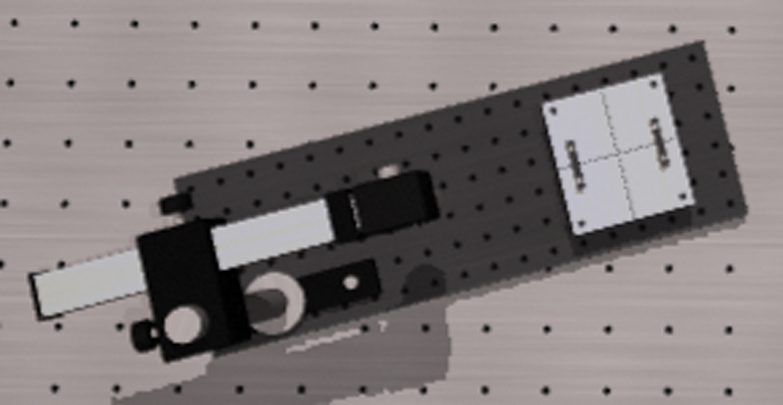

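View pics/t_mod.png

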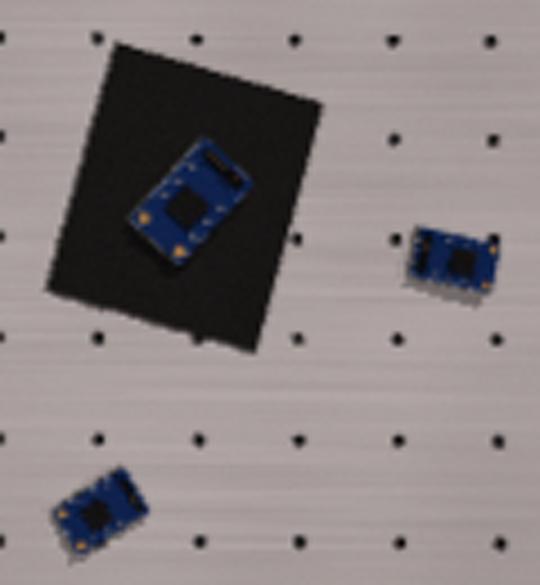

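Candidates in the top view are the module on the mat at (407,290) and two smaller look-alikes at (466,302) and (387,358). The crop shows the one on the mat is clearly the largest and lies on the mat, so I choose it. The stage is at (278,277) and the head at (196,295), with its steel button at (193,283).

```bash
python3 - <<'E'
from h import *
from scipy.optimize import least_squares
p=np.load("pics/top0.npz")['p'].astype(int);C=cal("top")
def rect(m,x0,y0,x1,y1):
    M=np.zeros(m.shape,np.uint8);M[y0:y1,x0:x1]=m[y0:y1,x0:x1]*255
    n,l,st,_=cv2.connectedComponentsWithStats(M);k=1+np.argmax(st[1:,4]);M=(l==k).astype(np.uint8)
    c,_=cv2.findContours(M,cv2.RETR_EXTERNAL,cv2.CHAIN_APPROX_NONE);c=c[0][:,0]
    return c
def show(c,z,nm):
    W=onz(C,c,z)[:,:2]*1000
    r=cv2.minAreaRect(W.astype(np.float32));print(nm,np.round(r[0],1),np.round(r[1],1),round(r[2],2))
g=p.sum(2)
show(rect(g>520,245,235,312,320),.04,"stage")
b=(p[:,:,2]-p[:,:,0])
show(rect((b>25),385,265,430,315),.0166,"mod blue")
show(rect((b>25),450,290,480,315),.014,"small1");show(rect((b>25),370,345,400,370),.014,"small2")
show(rect((g<330),105,225,335,365),.0127,"base")
show(rect((g<150),370,250,440,325),.003,"mat")
# also from scene camera
C=cal("scene");p=np.load("pics/scene0.npz")['p'].astype(int);g=p.sum(2);b=(p[:,:,2]-p[:,:,0])
show(rect(g>500,330,240,415,315),.04,"stage sc")
show(rect((b>25),280,190,320,215),.0166,"mod sc")
E
```

```text
stage [491.6 -59.2] [108.3  96.8] 15.31
mod blue [ 465.6 -343.9] [32.9 55.7] 44.93
small1 [ 437.8 -476. ] [40.3 24.3] 77.6
small2 [ 314.1 -299.6] [24.9 40.9] 31.53
base [416.3  86. ] [220.2 501.7] 15.2
mat [ 467.3 -342.6] [107.9 131.5] 74.11
stage sc [481.5 -66.4] [173.4 180. ] 51.78
mod sc [ 469.  -344.5] [33.  54.9] 51.72
```

```bash
python3 - <<'E'
from h import *
s=get_state();R=Ro.from_rotvec(s['ee_rot']).as_matrix();print(R.round(3))
print("jaw angle",np.degrees(np.arctan2(R[1,2],R[0,2])), "x ang",np.degrees(np.arctan2(R[1,0],R[0,0])))
E
```

```text
[[ 0.957 -0.001  0.289]
 [-0.289 -0.001  0.957]
 [-0.    -1.    -0.001]]
jaw angle 73.22586743880021 x ang -16.7741450969754
```

>>> servo_tool --pt "2.0 -3.36 0.6 0 0 -0.042 0" --pt "2.0 -3.36 0.6 0 0 -0.042 0" --pt "2.0 -3.36 0.6 0 0 -0.042 0" --pt "2.0 -3.36 0.6 0 0 -0.042 0" --pt "2.0 -3.36 0.6 0 0 -0.042 0" --force 30

```text
time: 0.52
ee_pos: [0.259, 0.3569, 0.2613]
ee_rot: [-1.535, 0.395, -0.395]
contact_force: [0.2, 0.4, 0.8]
finger_gap: 0.0855
```

>>> servo_tool --pt "2.0 -3.36 0.6 0 0 -0.042 0" --pt "2.0 -3.36 0.6 0 0 -0.042 0" --pt "2.0 -3.36 0.6 0 0 -0.042 0" --pt "2.0 -3.36 0.6 0 0 -0.042 0" --pt "2.0 -3.36 0.6 0 0 -0.042 0"

```text
time: 0.93
ee_pos: [0.359, 0.1888, 0.2916]
ee_rot: [-1.497, 0.559, -0.559]
contact_force: [0.8, 0.4, 0.7]
finger_gap: 0.0854
```

>>> servo_tool --pt "2.0 -3.36 0 0 0 0 0" --pt "2.0 -3.36 0 0 0 0 0" --pt "2.0 -3.36 0 0 0 0 0" --pt "0.4 -3.6 0 0 0 0 0" --pt "0.4 -3.6 0 0 0 0 0"

```text
time: 1.35
ee_pos: [0.4271, 0.0159, 0.2908]
ee_rot: [-1.498, 0.559, -0.557]
contact_force: [1.4, -0.1, 0.7]
finger_gap: 0.0854
```

>>> servo_tool --pt "0.4 -3.6 0 0 0 0 0" --pt "0.4 -3.6 -1.5 0 0 0 0" --pt "0.4 -3.6 -1.5 0 0 0 0" --pt "0.4 -3.6 -1.5 0 0 0 0" --pt "0.4 -3.6 -1.5 0 0 0 0"

```text
time: 1.77
ee_pos: [0.4464, -0.164, 0.2305]
ee_rot: [-1.498, 0.558, -0.558]
contact_force: [1.0, -0.1, 0.3]
finger_gap: 0.0855
```

>>> servo_tool --pt "0.4 -3.6 -1.5 0 0 0 0" --pt "0.4 -3.6 -1.5 0 0 0 0" --pt "0.4 -3.6 -1.5 0 0 0 0" --pt "0.4 -3.6 -1.5 0 0 0 0" --pt "0.4 -3.6 -1.5 0 0 0 0"

```text
time: 2.18
ee_pos: [0.4664, -0.344, 0.1552]
ee_rot: [-1.498, 0.558, -0.557]
contact_force: [0.9, 0.4, -0.2]
finger_gap: 0.0853
```

```bash
cat > modw.py <<'E'
from h import *
import sys
def modw(z,tag):
    s=get_state();p,d=read_camera("wrist");C=cal("wrist",s);cv2.imwrite(f"pics/{tag}.png",p[:,:,::-1])
    P=p.astype(int);b=((P[:,:,2]-P[:,:,0])>25).astype(np.uint8);b=cv2.morphologyEx(b,cv2.MORPH_CLOSE,np.ones((9,9)))
    n,l,st,_=cv2.connectedComponentsWithStats(b);k=1+np.argmax(st[1:,4]);print(st[k])
    c,_=cv2.findContours((l==k).astype(np.uint8),0,1);W=onz(C,c[0][:,0],z)[:,:2]*1000
    r=cv2.minAreaRect(W.astype(np.float32));R=Ro.from_rotvec(s['ee_rot']).as_matrix()
    print(r,"jaw",np.degrees(np.arctan2(R[1,2],R[0,2])),"ee",s['ee_pos'].round(4))
    return C,p,d,l==k
if __name__=="__main__":
    C,p,d,m=modw(.0166,"w1");print("depth z check",np.median(d[m]))
E
python3 modw.py
```

```text
[ 297  197   43   66 2285]
((468.7273254394531, -345.12872314453125), (34.19248962402344, 55.47406768798828), 47.02238845825195) jaw 49.14558362115202 ee [ 0.4664 -0.344   0.1552]
depth z check 0.2903716
```

View pics/w1.png

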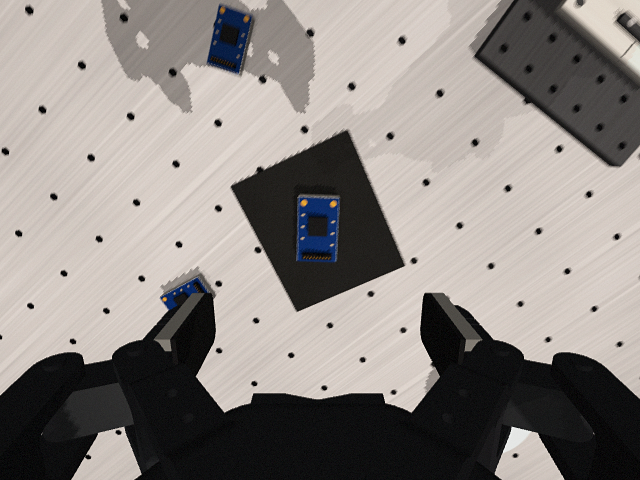

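The wrist view shows the module at (318,229) between the fingers, with the pins toward the bottom. The smaller look-alikes are at (230,38) and (185,292). Next I descend partway and look again.

>>> servo_tool --pt "0.16 -0.08 -2.0 0 0 -0.03 0" --pt "0 0 -3.0 0 0 0 0" --pt "0 0 -2.5 0 0 0 0" --pt "0 0 -1.5 0 0 0 0" --pt "0 0 -0.5 0 0 0 0"

```text
time: 2.65
ee_pos: [0.4671, -0.3419, 0.0583]
ee_rot: [-1.49, 0.585, -0.577]
contact_force: [-1.0, -0.5, -0.4]
finger_gap: 0.0857
```

```bash
sed -i 's/"w1"/"w2"/' modw.py; python3 modw.py
```

```text
[ 285  225   61   92 4082]
((468.4776916503906, -343.9817199707031), (33.11988830566406, 55.03157043457031), 47.05839920043945) jaw 47.426418483276834 ee [ 0.4671 -0.3419  0.0583]
depth z check 0.19531351
```

View pics/w2.png

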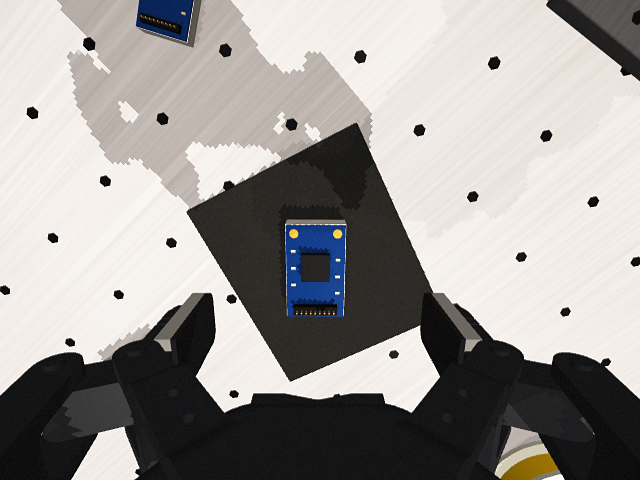

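The module is at (316,270), centred between the fingers and aligned with them to within 0.4°.

>>> servo_tool --pt "0.05 0.05 -2.5 0 0 -0.005 0" --pt "0 0 -1.5 0 0 0 0" --pt "0 0 -0.8 0 0 0 0" --pt "0 0 0 0 0 0 0" --pt "0 0 0 0 0 0 0"

```text
time: 3.12
ee_pos: [0.4692, -0.3428, 0.0141]
ee_rot: [-1.491, 0.584, -0.585]
contact_force: [-0.7, -0.3, 0.3]
finger_gap: 0.0857
```

>>> servo_tool --pt "-0.08 -0.14 -0.5 0 0 0 0" --pt "0 0 -0.2 0 0 0 0" --pt "0 0 0 0 0 0 0" --pt "0 0 0 0 0 0 0" --pt "0 0 0 0 0 0 0"

```text
time: 3.53
ee_pos: [0.4681, -0.344, 0.0066]
ee_rot: [-1.491, 0.585, -0.585]
contact_force: [0.3, -2.0, 0.9]
finger_gap: 0.0853
```

>>> servo_tool --pt "0 0 -0.15 0 0 0 0.3" --pt "0 0 0 0 0 0 0.5" --pt "0 0 0 0 0 0 0.6" --pt "0 0 0 0 0 0 0.7" --pt "0 0 0 0 0 0 0.8" --force 30

```text
time: 3.95
ee_pos: [0.4681, -0.344, 0.005]
ee_rot: [-1.491, 0.585, -0.585]
contact_force: [0.0, 0.3, -0.8]
finger_gap: 0.0329
```

>>> servo_tool --pt "0 0 0 0 0 0 0.8" --pt "0 0 0 0 0 0 0.8" --pt "0 0 0 0 0 0 0.8" --pt "0 0 0 0 0 0 0.8" --pt "0 0 0 0 0 0 0.8"

```text
time: 4.37
ee_pos: [0.4681, -0.344, 0.005]
ee_rot: [-1.491, 0.585, -0.585]
contact_force: [-0.5, 1.4, 4.0]
finger_gap: 0.033
```

>>> servo_tool --pt "0 0 0.5 0 0 0 0.8" --pt "0 0 1.5 0 0 0 0.8" --pt "0 0 3.0 0 0 0 0.8" --pt "0 0 3.0 0 0 0 0.8" --pt "0 0 1.0 0 0 0 0.8"

```text
time: 4.78
ee_pos: [0.4691, -0.3448, 0.0987]
ee_rot: [-1.492, 0.582, -0.588]
contact_force: [0.5, 0.0, -0.7]
finger_gap: 0.0332
```

>>> servo_tool --pt "0 0 0.0 0 0 0 0.8" --pt "0 0 0 0 0 0 0.8" --pt "0 0 0.0 0 0 0 0.8" --pt "0 0 0.0 0 0 0 0.8" --pt "0 0 0.0 0 0 0 0.8"

```text
time: 5.2
ee_pos: [0.4675, -0.3434, 0.0933]
ee_rot: [-1.49, 0.587, -0.583]
contact_force: [0.5, -0.5, -0.7]
finger_gap: 0.0329
```

```bash
python3 - <<'E'
from modw import *
C,p,d,m=modw(.1,"w3")
E
```

```text
[ 276  250   84  121 6986]
((470.22027587890625, -344.8088073730469), (34.335445404052734, 57.09229278564453), 47.11089324951172) jaw 47.153031254530994 ee [ 0.4675 -0.3434  0.0933]
```

View pics/w3.png

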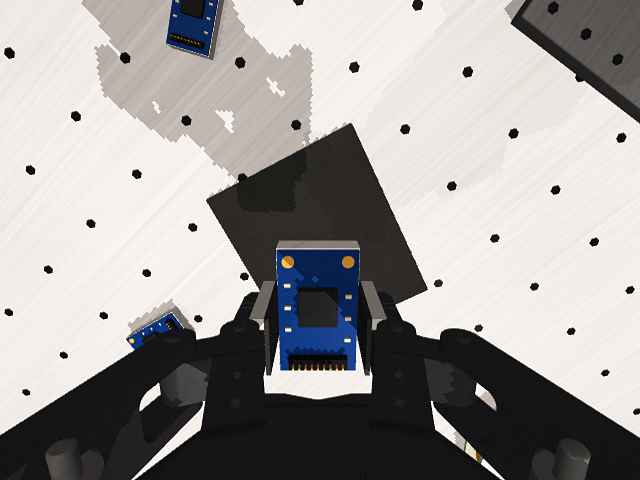

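The wrist picture shows the module held level between the pads, spanning about (276–360, 245–370), with the pins toward the gripper.

```bash
python3 - <<'E'
from modw import *
C,p,d,m=modw(.0933+.0116,"w4")
s=get_state();R=Ro.from_rotvec(s['ee_rot']).as_matrix();print(R.round(4))
ys,xs=np.where(m&(d>0));K,Rc,t=C;z=d[ys,xs];P=np.c_[(xs-K[0,2])/K[0,0]*z,(ys-K[1,2])/K[1,1]*z,z];W=(P-t)@Rc
T=(W-s['ee_pos'])@R*1000
# plane fit of board in tool frame (y along finger)
y=T[:,1];k=np.abs(y-np.median(y))<2;A=np.c_[T[k][:,[0,2]],np.ones(k.sum())]
print(np.linalg.lstsq(A,y[k],rcond=None)[0],np.median(y))
b=cv2.minAreaRect(T[k][:,[0,2]].astype(np.float32));print("tool x,z:",b)
E
```

```text
[ 276  250   84  121 6995]
((468.56781005859375, -343.3118896484375), (33.15948486328125, 55.15812301635742), 47.10456848144531) jaw 47.150209933106105 ee [ 0.4677 -0.3436  0.0936]
[[ 7.331e-01 -1.100e-03  6.801e-01]
 [-6.801e-01  1.100e-03  7.331e-01]
 [-1.600e-03 -1.000e+00  1.000e-04]]
[ 1.22872357e-03  8.66839776e-04 -1.13230141e+01] -11.317429426653671
tool x,z: ((0.2210559844970703, 0.804286003112793), (33.55320358276367, 55.81575012207031), 89.9555435180664)
```

>>> servo_tool --pt "0.66 2.9 0.67 0 0 -0.08 0.8" --pt "0.66 2.9 0.67 0 0 -0.08 0.8" --pt "0.66 2.9 0.67 0 0 -0.08 0.8" --pt "0.66 2.9 0.67 0 0 -0.08 0.8" --pt "0.66 2.9 0.67 0 0 -0.08 0.8"

```text
time: 5.72
ee_pos: [0.501, -0.1976, 0.1282]
ee_rot: [-1.379, 0.896, -0.895]
contact_force: [0.2, -0.8, -0.6]
finger_gap: 0.033
```

>>> servo_tool --pt "0.66 2.9 0.67 0 0 -0.08 0.8" --pt "0.66 2.9 0.67 0 0 -0.076 0.8" --pt "0 0 0 0 0 0 0.8" --pt "0 0 0 0 0 0 0.8" --pt "0 0 0 0 0 0 0.8"

```text
time: 6.13
ee_pos: [0.5142, -0.141, 0.1414]
ee_rot: [-1.325, 1.009, -1.009]
contact_force: [0.9, 0.5, -1.2]
finger_gap: 0.0332
```

```bash
python3 - <<'E'
from h import *
s=get_state();p,d=read_camera("wrist");np.savez("pics/w5.npz",p=p,d=d,pos=s['ee_pos'],rot=s['ee_rot'])
cv2.imwrite("pics/w5.png",p[:,:,::-1]);R=Ro.from_rotvec(s['ee_rot']).as_matrix();print(s['ee_pos'],s['contact_force'],np.degrees(np.arctan2(R[1,2],R[0,2])))
E
```

```text
[ 0.51417763 -0.1409889   0.14135108] [ 0.87497984  0.51280384 -1.16882313] 15.393759591390928
```

View pics/w5.png

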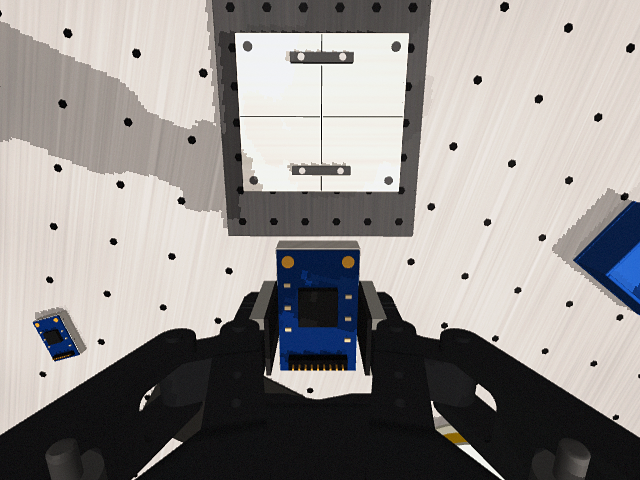

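```bash
python3 - <<'E'
from h import *
f=np.load("pics/w5.npz");s=dict(ee_pos=f['pos'],ee_rot=f['rot']);C=cal("wrist",s);p=f['p'].astype(int)
crop(f['p'],220,20,200,185,4,"w5c.png")
g=p.sum(2)
# line finding
for x in (270,290,350,370,390): 
    col=g[105:128,x];print("h",x,105+np.sum(np.arange(23)*(col.max()-col))/np.sum(col.max()-col))
for y in (75,90,100,130,145,158):
    r=g[y,310:333];w=r.max()-r;print("v",y,310+np.sum(np.arange(23)*w)/w.sum())
print(onz(C,[[321.3,116.4]],.04))
q=onz(C,[[235,32],[409,33],[402.5,192],[243,192]],.04);print(q.round(4),q.mean(0),np.linalg.norm(np.diff(q,axis=0),axis=1))
a,b=onz(C,[[243,116.4],[404,116.4]],.04);print("x axis ang",np.degrees(np.arctan2(*(b-a)[1::-1])))
K,R,t=C;d=f['d'];z=d[130:150,260:300].mean();print("stage z",[( (np.array([(280-K[0,2])/K[0,0]*z,(140-K[1,2])/K[1,1]*z,z])-t)@R)[2]])
E
```

```text
h 270 116.0344827586207
h 290 115.97540983606558
h 350 116.1854714064915
h 370 116.29122231337162
h 390 116.25
v 75 321.1042524005487
v 90 321.0285261489699
v 100 320.9976993865031
v 130 320.9282970550576
v 145 320.9532075471698
v 158 320.92914012738856
[[ 0.49437309 -0.05801581  0.04      ]]
[[ 0.4288 -0.0242  0.04  ]
 [ 0.5342  0.0042  0.04  ]
 [ 0.563  -0.0914  0.04  ]
 [ 0.4547 -0.1211  0.04  ]] [ 0.49516004 -0.05811278  0.04      ] [0.10907559 0.09977119 0.11230711]
x axis ang 15.356788393521091
stage z [np.float64(0.04125101324552562)]
```

View pics/w5c.png

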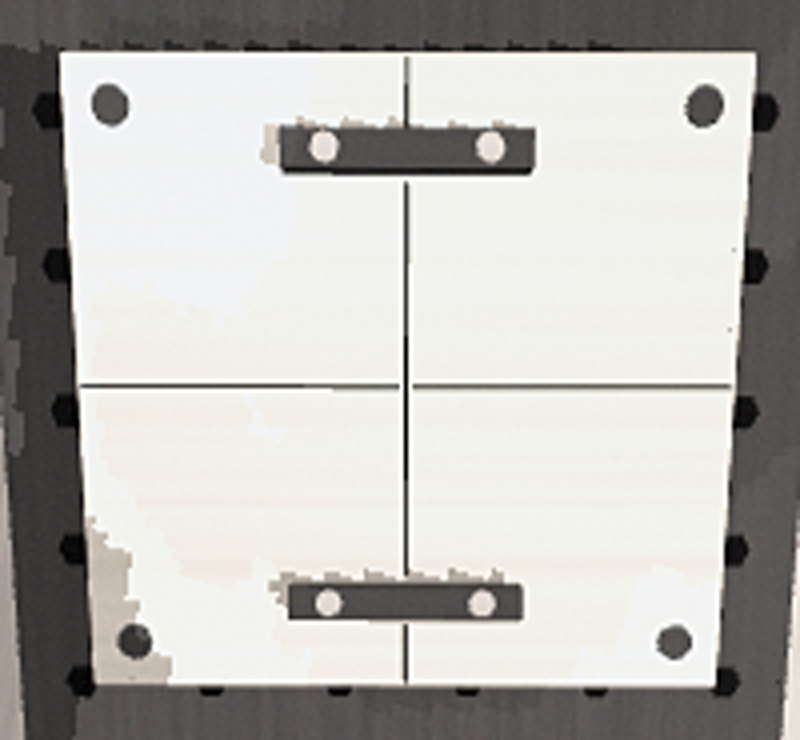

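The stage's centre-line cross is at (321,116), with the stop bars at (321,57) and (321,170). The module's yaw matches the stage to 0.1°.

>>> servo_tool --pt "-0.7 2.77 0 0 0 0 0.8" --pt "-0.7 2.77 0 0 0 0 0.8" --pt "-0.69 2.77 -1.5 0 0 0 0.8" --pt "0 0 -2.5 0 0 0 0.8" --pt "0 0 -2.0 0 0 0 0.8"

```text
time: 6.6
ee_pos: [0.4928, -0.0576, 0.0807]
ee_rot: [-1.324, 1.009, -1.01]
contact_force: [0.0, 0.1, -1.9]
finger_gap: 0.0332
```

>>> servo_tool --pt "0 0 -1.5 0 0 0 0.8" --pt "0 0 -0.5 0 0 0 0.8" --pt "0 0 0 0 0 0 0.8" --pt "0 0 0 0 0 0 0.8" --pt "0 0 0 0 0 0 0.8"

```text
time: 7.02
ee_pos: [0.4939, -0.0585, 0.0625]
ee_rot: [-1.323, 1.01, -1.012]
contact_force: [0.8, 0.3, -1.9]
finger_gap: 0.0327
```

```bash
python3 - <<'E'
from h import *
s=get_state();p,d=read_camera("wrist");np.savez("pics/w6.npz",p=p,d=d,pos=s['ee_pos'],rot=s['ee_rot'])
cv2.imwrite("pics/w6.png",p[:,:,::-1]);R=Ro.from_rotvec(s['ee_rot']).as_matrix();print(s['ee_pos'],s['contact_force'],np.degrees(np.arctan2(R[1,2],R[0,2])),R[:,1])
E
```

```text
[ 0.49394426 -0.05849593  0.06247545] [ 0.76895503  0.33887596 -1.92281845] 15.25885724382883 [ 1.15885346e-03 -3.68219058e-04 -9.99999261e-01]
```

View pics/w6.png

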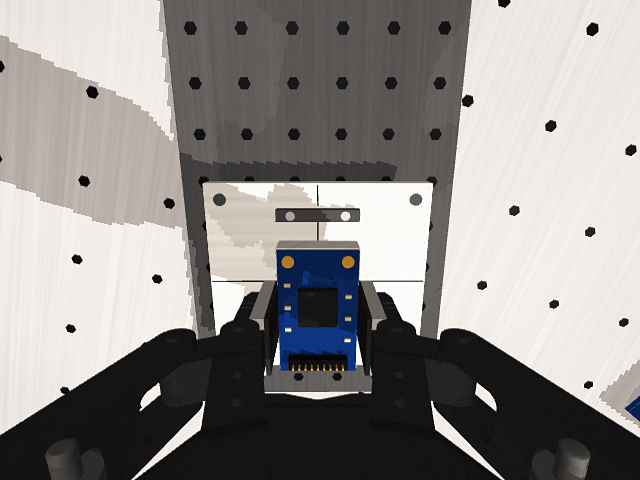

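The vertical centre line is at x≈318, in line with the module's centre. The horizontal centre line is at y≈281 and the far stop bar is visible at (318,215).

```bash
python3 - <<'E'
from h import *
f=np.load("pics/w6.npz");s=dict(ee_pos=f['pos'],ee_rot=f['rot']);C=cal("wrist",s);p=f['p'].astype(int);g=p.sum(2)
for y in (190,200,230): 
    r=g[y,308:329];w=r.max()-r;w=w*(w>60);print(308+(np.arange(21)*w).sum()/w.sum())
for x in (225,240,400,415):
    r=g[274:289,x];w=r.max()-r;w=w*(w>60);print("h",274+(np.arange(15)*w).sum()/w.sum())
X=onz(C,[[317.9,281.1],[317.9,222]],.04);print(X)
off=X[0]-s['ee_pos'];R=Ro.from_rotvec(s['ee_rot']).as_matrix();print("cross in tool mm",(off@R)*1000)
E
```

```text
317.0856793145655
314.11104910714283
316.7465990930915
h 278.34276206322795
h 279.5138888888889
h 280.6921052631579
h 280.70170827858084
[[ 0.49450117 -0.05812729  0.04      ]
 [ 0.48635792 -0.02823978  0.04      ]]
cross in tool mm [-0.22391539 22.47594438  0.61134416]
```

>>> servo_tool --pt "-0.03 0.04 -0.8 0 0 0 0.8" --pt "0 0 -0.5 0 0 0 0.8" --pt "0 0 -0.3 0 0 0 0.8" --pt "0 0 0 0 0 0 0.8" --pt "0 0 0 0 0 0 0.8"

```text
time: 7.48
ee_pos: [0.4929, -0.0573, 0.0454]
ee_rot: [-1.324, 1.011, -1.01]
contact_force: [0.7, 0.9, -1.1]
finger_gap: 0.033
```

>>> servo_tool --pt "0 0 -0.15 0 0 0 0.8" --pt "0 0 -0.05 0 0 0 0.8" --pt "0 0 0 0 0 0 0.8" --pt "0 0 0 0 0 0 0.8" --pt "0 0 0 0 0 0 0.8"

```text
time: 7.9
ee_pos: [0.4931, -0.0574, 0.0438]
ee_rot: [-1.324, 1.01, -1.01]
contact_force: [0.0, 0.1, -0.9]
finger_gap: 0.0332
```

>>> servo_tool --pt "0.05 -0.06 -0.07 0 0 0 0.8" --pt "0 0 -0.05 0 0 0 0.8" --pt "0 0 0 0 0 0 0.8" --pt "0 0 0 0 0 0 0.8" --pt "0 0 0 0 0 0 0.8"

```text
time: 8.32
ee_pos: [0.4935, -0.058, 0.0425]
ee_rot: [-1.324, 1.01, -1.01]
contact_force: [0.1, 0.3, -0.7]
finger_gap: 0.0332
```

>>> servo_tool --pt "0 0 -0.04 0 0 0 0.8" --pt "0 0 -0.02 0 0 0 0.8" --pt "0 0 -0.02 0 0 0 0.8" --pt "0 0 0 0 0 0 0.8" --pt "0 0 0 0 0 0 0.8"

```text
time: 8.73
ee_pos: [0.4936, -0.058, 0.0419]
ee_rot: [-1.324, 1.01, -1.01]
contact_force: [-2.9, 1.1, 5.5]
finger_gap: 0.0335
```

There's light contact at 5.5 N, so I release.

>>> servo_tool --pt "0 0 0 0 0 0 0.55" --pt "0 0 0 0 0 0 0.5" --pt "0 0 0 0 0 0 0.4" --pt "0 0 0 0 0 0 0.3" --pt "0 0 0 0 0 0 0.2"

```text
time: 9.15
ee_pos: [0.4936, -0.058, 0.0416]
ee_rot: [-1.324, 1.01, -1.01]
contact_force: [0.4, -0.1, 0.7]
finger_gap: 0.0683
```

>>> servo_tool --pt "0 0 0.5 0 0 0 0.0" --pt "0 0 1.5 0 0 0 0.0" --pt "0.3 -1.0 3.0 0 0 0 0.0" --pt "0.6 -2.1 3.0 0 0 0 0.0" --pt "0.6 -2.1 3.0 0 0 0 0.0"

```text
time: 9.57
ee_pos: [0.5083, -0.11, 0.1534]
ee_rot: [-1.324, 1.009, -1.009]
contact_force: [2.2, -0.7, 0.5]
finger_gap: 0.0855
```

>>> servo_tool --pt "0.5 -2.0 1.5 0 0 0 0.0" --pt "0.2 -1.0 0 0 0 0 0.0" --pt "0 0 0 0 0 0 0.0" --pt "0 0 0 0 0 0 0.0" --pt "0 0 0 0 0 0 0.0"

```text
time: 9.98
ee_pos: [0.5147, -0.1391, 0.1656]
ee_rot: [-1.324, 1.012, -1.008]
contact_force: [0.3, -0.3, -0.2]
finger_gap: 0.0857
```

```bash
python3 - <<'E'
from modw import *
s=get_state()
C,p,d,m=modw(.0536,"w7");np.savez("pics/w7.npz",p=p,d=d,pos=s['ee_pos'],rot=s['ee_rot'])
crop(p,200,60,240,180,3.3,"w7c.png")
E
```

```text
[ 554  199   86  118 6131]
((749.746826171875, -91.70138549804688), (64.37432098388672, 95.3521499633789), 68.40888977050781) jaw 15.303123609916382 ee [ 0.5147 -0.1391  0.1656]
```

View pics/w7.png

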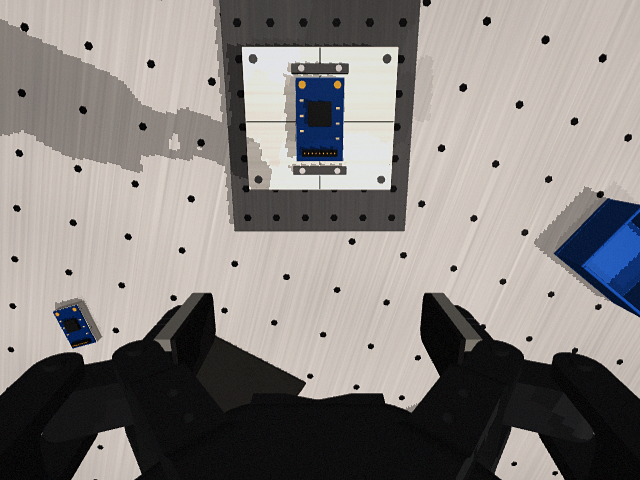

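View pics/w7c.png

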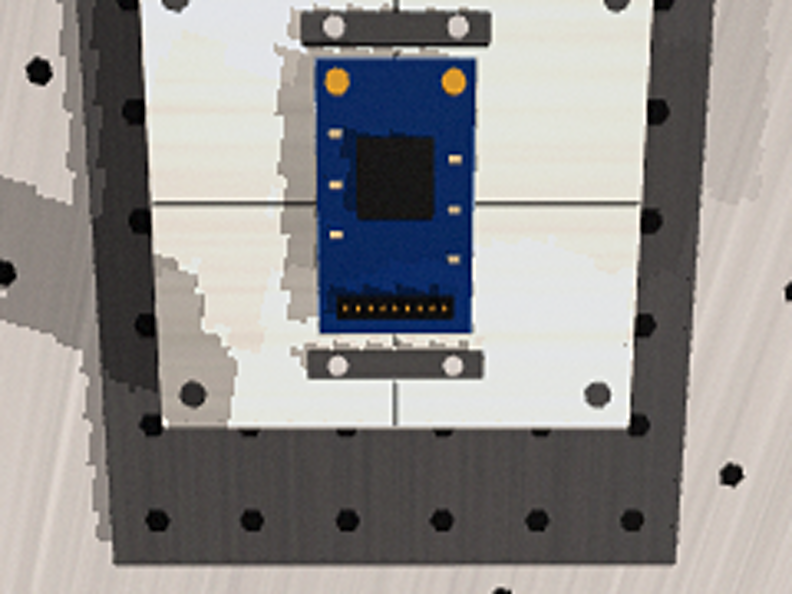

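The module lies between the bars, centred on the lines at about (320,120). I'll quantify that.

```bash
python3 - <<'E'
from h import *
f=np.load("pics/w7.npz");s=dict(ee_pos=f['pos'],ee_rot=f['rot']);C=cal("wrist",s);p=f['p'].astype(int);d=f['d']
b=np.zeros((480,640),np.uint8);b[70:165,285:355]=((p[:,:,2]-p[:,:,0])>25)[70:165,285:355];b=cv2.morphologyEx(b,cv2.MORPH_CLOSE,np.ones((9,9)))
c,_=cv2.findContours(b,0,1);c=max(c,key=cv2.contourArea)[:,0]
r=cv2.minAreaRect((onz(C,c,.0536)[:,:2]*1000).astype(np.float32));print("mod",r)
x=onz(C,[[319.8,121.4]],.04)*1000;print("cross",x)
dv=np.array(r[0])-x[0,:2];a=np.radians(15.3);print("stand dx,dy",dv@[np.cos(a),np.sin(a)],dv@[-np.sin(a),np.cos(a)])
cs=x[0,:2]/1000;ys=np.array([-np.sin(a),np.cos(a)]);print("head parked",cs+.15*ys)
E
```

```text
mod ((493.9280090332031, -57.746917724609375), (33.148292541503906, 54.74015808105469), 15.228185653686523)
cross [[494.43414196 -57.93188004  40.        ]]
stand dx,dy -0.4393876985205042 0.3119616087911565
head parked [0.45485318 0.08675173]
```

>>> servo_tool --pt "-0.65 2.0 2.6 0 0 0 0.0" --pt "-0.65 2.4 2.5 0 0 0 0.0" --pt "-0.65 2.6 2.2 0 0 0 0.0" --pt "-0.65 2.6 2.0 0 0 0 0.0" --pt "-0.65 2.6 1.6 0 0 0 0.0"

```text
time: 10.45
ee_pos: [0.4822, -0.0162, 0.2767]
ee_rot: [-1.324, 1.01, -1.01]
contact_force: [-0.2, -0.7, 0.2]
finger_gap: 0.0857
```

>>> servo_tool --pt "-0.65 2.6 1.5 0 0 0 0.0" --pt "0 0 0 0 0 0 0.0" --pt "0 0 0 0 0 0 0.0" --pt "0 0 0 0 0 0 0.0" --pt "0 0 0 0 0 0 0.0"

```text
time: 10.87
ee_pos: [0.4763, 0.0078, 0.2896]
ee_rot: [-1.325, 1.012, -1.009]
contact_force: [-0.8, -0.0, -0.1]
finger_gap: 0.0857
```

```bash
python3 - <<'E'
from h import *
s=get_state();p,d=read_camera("wrist");np.savez("pics/w8.npz",p=p,d=d,pos=s['ee_pos'],rot=s['ee_rot'])
cv2.imwrite("pics/w8.png",p[:,:,::-1]);R=Ro.from_rotvec(s['ee_rot']).as_matrix();print(s['ee_pos'],s['joint_positions'],np.degrees(np.arctan2(R[1,2],R[0,2])),R[:,1])
E
```

```text
[0.47632199 0.00776007 0.28963767] [-1.60021114e-01  1.21571610e-01 -6.58572393e-03  1.44443189e+00
 -1.43806193e-04  1.14387055e+00] 15.292547850918979 [-1.79290767e-03  1.43710065e-04 -9.99998382e-01]
```

View pics/w8.png

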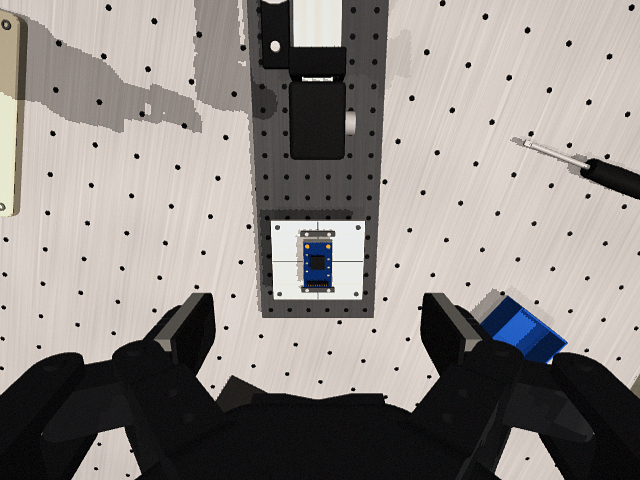

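The head's top face spans about (290–345, 80–158), with the steel button at (350,123) on its +x side. The tool is aligned.

```bash
python3 - <<'E'
from h import *
f=np.load("pics/w8.npz");s=dict(ee_pos=f['pos'],ee_rot=f['rot']);C=cal("wrist",s);p=f['p'];d=f['d']
crop(p,230,40,180,140,4.4,"w8c.png")
K,R,t=C;vv,uu=np.mgrid[40:190,250:400];z=d[40:190,250:400];P=np.stack([(uu-K[0,2])/K[0,0]*z,(vv-K[1,2])/K[1,1]*z,z],-1).reshape(-1,3);W=(P-t)@R
a=np.radians(15.3);o=np.array([.4944,-.0579])
st=np.c_[(W[:,:2]-o)@[np.cos(a),np.sin(a)],(W[:,:2]-o)@[-np.sin(a),np.cos(a)],W[:,2]]*1000
k=(st[:,2]>190)&(st[:,2]<212)&(st[:,1]<172.5);k2=k&(st[:,1]>128)&(st[:,1]<170)
print("top z",np.median(st[k2,2]),"x",np.percentile(st[k2,0],[0.5,99.5]),"y",np.percentile(st[k,1],[.3,99.7]))
q=(st[:,2]>182)&(st[:,2]<190)&(st[:,0]>20)&(st[:,1]>130)&(st[:,1]<170);print("button",q.sum(),st[q].min(0) if q.any() else 0,st[q].max(0) if q.any() else 0)
E
```

```text
top z 199.87681107027694 x [-17.94406501  17.56805192] y [126.14780919 172.28823401]
button 183 [ 20.0419464  142.9717939  182.02705905] [ 25.81565117 156.66445438 187.05657983]
```

View pics/w8c.png

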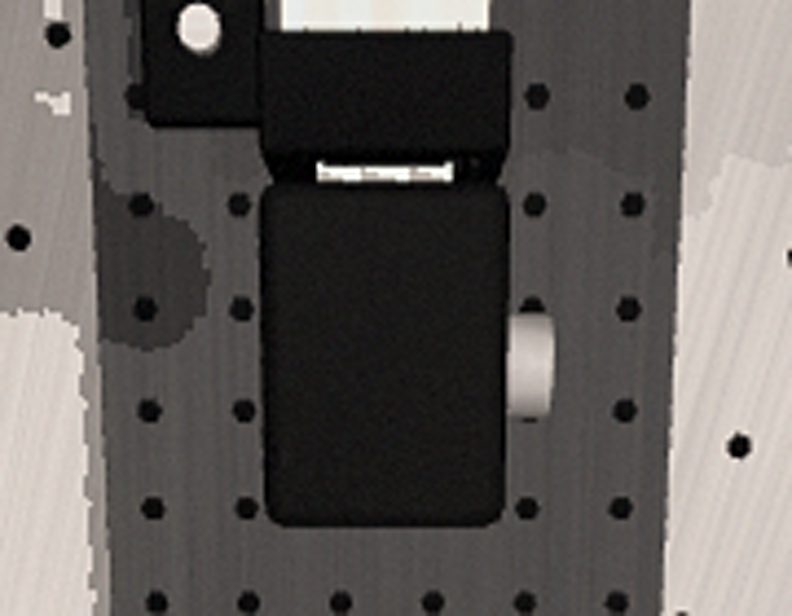

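>>> servo_tool --pt "-0.73 2.63 0 0 0 0 0.0" --pt "-0.73 2.63 0 0 0 0 0.0" --pt "-0.73 2.62 -1.0 0 0 0 0.0" --pt "0 0 -2.5 0 0 0 0.0" --pt "0 0 -2.5 0 0 0 0.0"

```text
time: 11.33
ee_pos: [0.4547, 0.0873, 0.23]
ee_rot: [-1.323, 1.009, -1.01]
contact_force: [-0.3, -0.6, 0.6]
finger_gap: 0.0854
```

>>> servo_tool --pt "0 0 -1.5 0 0 0 0.0" --pt "0 0 -0.5 0 0 0 0.0" --pt "0 0 0 0 0 0 0.0" --pt "0 0 0 0 0 0 0.0" --pt "0 0 0 0 0 0 0.0"

```text
time: 11.75
ee_pos: [0.4553, 0.0864, 0.2116]
ee_rot: [-1.323, 1.01, -1.012]
contact_force: [-0.6, 0.0, 0.5]
finger_gap: 0.0852
```

>>> servo_tool --pt "-0.08 0.02 -1.5 0 0 0 0.0" --pt "0 0 -2.0 0 0 0 0.0" --pt "0 0 -1.4 0 0 0 0.0" --pt "0 0 -0.4 0 0 0 0.0" --pt "0 0 0 0 0 0 0.0"

```text
time: 12.17
ee_pos: [0.4538, 0.0868, 0.1577]
ee_rot: [-1.324, 1.011, -1.01]
contact_force: [0.0, -0.3, -0.1]
finger_gap: 0.0852
```

>>> servo_tool --pt "0 0 0 0 0 0 0.1" --pt "0 0 0 0 0 0 0.2" --pt "0 0 0 0 0 0 0.25" --pt "0 0 0 0 0 0 0.3" --pt "0 0 0 0 0 0 0.3"

```text
time: 12.58
ee_pos: [0.4541, 0.087, 0.1581]
ee_rot: [-1.323, 1.01, -1.011]
contact_force: [-0.2, -0.4, -0.4]
finger_gap: 0.0597
```

```bash
python3 - <<'E'
from h import *
s=get_state();p,d=read_camera("wrist");np.savez("pics/w9.npz",p=p,d=d,pos=s['ee_pos'],rot=s['ee_rot'])
cv2.imwrite("pics/w9.png",p[:,:,::-1]);print(s['ee_pos'],s['contact_force'],s['finger_gap'])
E
```

```text
[0.45407537 0.08698632 0.15814231] [-0.17226274 -0.35227098 -0.44752607] 0.05969080675525748
```

View pics/w9.png

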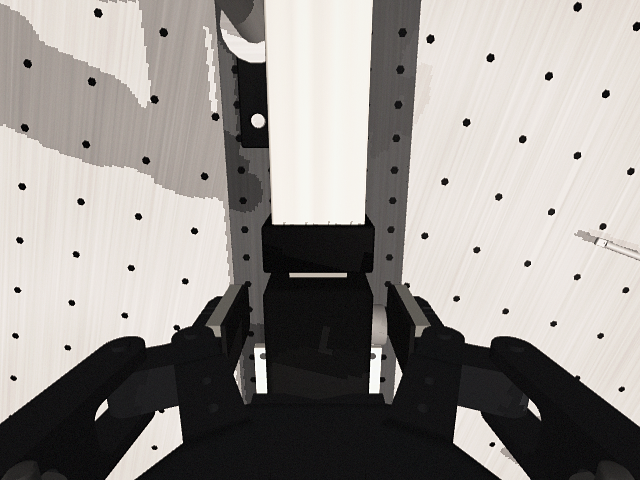

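The fingers straddle the block, with inner faces at x=248 and 388 and the block at 264–372. The button at (380,325) faces the right pad. The collar is at (318,248). I close on it.

>>> servo_tool --pt "0 0 0 0 0 0 0.4" --pt "0 0 0 0 0 0 0.5" --pt "0 0 0 0 0 0 0.6" --pt "0 0 0 0 0 0 0.7" --pt "0 0 0 0 0 0 0.8" --force 35

```text
time: 13.05
ee_pos: [0.4541, 0.087, 0.1582]
ee_rot: [-1.323, 1.009, -1.011]
contact_force: [-0.7, 0.2, 5.7]
finger_gap: 0.035
```

>>> servo_tool --pt "0 0 0 0 0 0 0.8" --pt "0 0 0 0 0 0 0.8" --pt "0 0 0 0 0 0 0.8" --pt "0 0 0 0 0 0 0.8" --pt "0 0 0 0 0 0 0.8"

```text
time: 13.47
ee_pos: [0.4541, 0.087, 0.1581]
ee_rot: [-1.323, 1.01, -1.011]
contact_force: [0.4, 0.2, 4.7]
finger_gap: 0.0357
```

>>> servo_tool --pt "0.08 -0.29 0 0 0 0 0.8" --pt "0.16 -0.58 0 0 0 0 0.8" --pt "0.26 -0.96 0 0 0 0 0.8" --pt "0.4 -1.45 0 0 0 0 0.8" --pt "0.4 -1.45 0 0 0 0 0.8"

```text
time: 13.88
ee_pos: [0.4669, 0.0401, 0.1582]
ee_rot: [-1.322, 1.01, -1.009]
contact_force: [-0.9, 5.2, 5.2]
finger_gap: 0.0358
```

>>> servo_tool --pt "0.53 -1.93 0 0 0 0 0.8" --pt "0.53 -1.93 0 0 0 0 0.8" --pt "0.53 -1.93 0 0 0 0 0.8" --pt "0.53 -1.93 0 0 0 0 0.8" --pt "0.3 -1.1 0 0 0 0 0.8"

```text
time: 14.3
ee_pos: [0.4914, -0.0495, 0.1581]
ee_rot: [-1.322, 1.01, -1.01]
contact_force: [-0.9, 5.9, 7.9]
finger_gap: 0.0355
```

>>> servo_tool --pt "0.16 -0.58 0 0 0 0 0.8" --pt "0 0 0 0 0 0 0.8" --pt "0 0 0 0 0 0 0.8" --pt "0 0 0 0 0 0 0.8" --pt "0 0 0 0 0 0 0.8"

```text
time: 14.72
ee_pos: [0.4927, -0.054, 0.1582]
ee_rot: [-1.323, 1.01, -1.01]
contact_force: [-1.8, 3.5, 6.9]
finger_gap: 0.036
```

```bash
python3 - <<'E'
from h import *
s=get_state();print(s['ee_pos'],s['contact_force'],s['finger_gap'])
d=s['ee_pos'][:2]-[.4541,.087];a=np.radians(15.3);print("ext",d@[np.sin(a),-np.cos(a)],"lat",d@[np.cos(a),np.sin(a)])
p,dd=read_camera("top");np.savez("pics/t1.npz",p=p,d=dd);crop(p,100,240,240,110,3.3,"t1.png")
p,dd=read_camera("wrist");cv2.imwrite("pics/w10.png",p[:,:,::-1])
p,dd=read_camera("scene");cv2.imwrite("pics/s10.png",p[:,:,::-1])
E
```

```text
[ 0.49266273 -0.05396287  0.15817858] [-1.84332707  3.53416169  6.85052337] 0.03600451256534647
ext 0.14614244456567915 lat -3.3104702099745476e-07
```

View pics/t1.png

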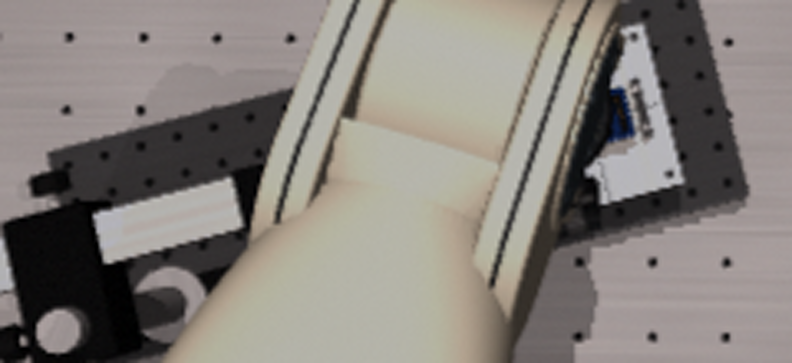

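View pics/w10.png

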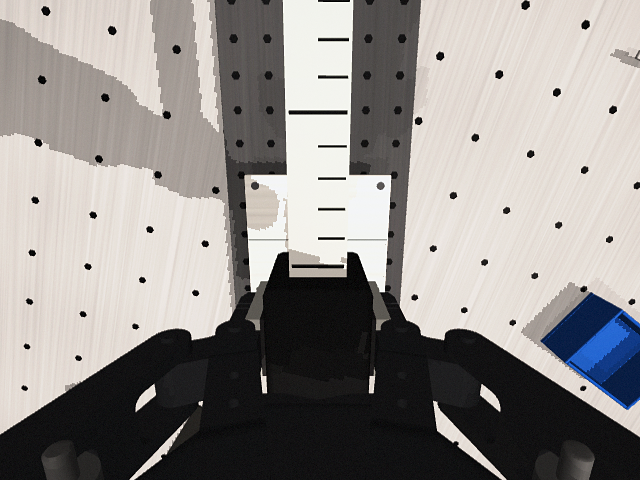

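View pics/s10.png

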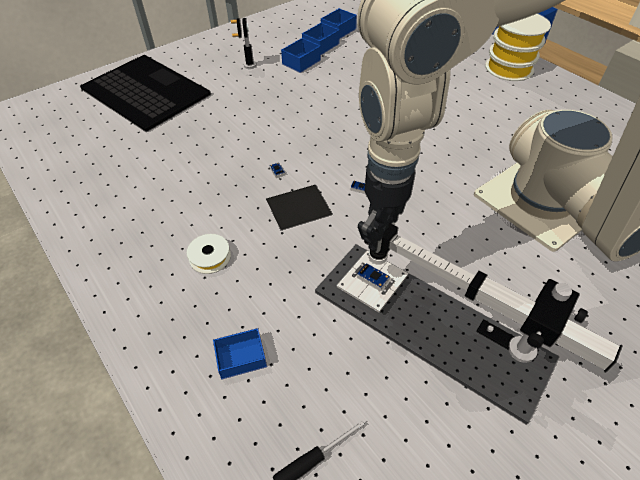

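The wrist view shows the tube ending at the head's rear edge at y≈278, the same as before the pull, so there was no slip. The wide lines at (318,266) and (318,112) are the 0 and 50 lines. In the scene view the boom is out and the module is undisturbed. I'm about 3.9 mm short.

>>> servo_tool --pt "0.1 -0.38 0 0 0 0 0.8" --pt "0 0 0 0 0 0 0.8" --pt "0 0 0 0 0 0 0.8" --pt "0 0 0 0 0 0 0.8" --pt "0 0 0 0 0 0 0.8"

```text
time: 15.28
ee_pos: [0.4937, -0.0577, 0.1582]
ee_rot: [-1.323, 1.01, -1.01]
contact_force: [-1.5, 3.9, 5.8]
finger_gap: 0.0355
```

```bash
python3 - <<'E'
from h import *
s=get_state();print(s['ee_pos'],s['contact_force'],s['finger_gap'])
d=s['ee_pos'][:2]-[.4541,.087];a=np.radians(15.3);print("ext",d@[np.sin(a),-np.cos(a)],"lat",d@[np.cos(a),np.sin(a)])
p,dd=read_camera("scene");np.savez("pics/s11.npz",p=p,d=dd);crop(p,380,225,130,90,6,"s11.png")
p,dd=read_camera("wrist");cv2.imwrite("pics/w11.png",p[:,:,::-1]);C=cal("scene")
# predicted pixels: collar front y 178-? and lines
c=np.array([.4944,-.0579]);xs=np.array([np.cos(a),np.sin(a)]);ys=np.array([-np.sin(a),np.cos(a)])
for y in range(24,190,10): print(y,(proj(C,[*(c+ys*y/1000),.191])[0]-[380,225]).round(1)*6,end=' ')
E
```

```text
[ 0.49368241 -0.05767442  0.15815819] [-1.54956332  3.94023812  5.80386179] 0.03548876948893851
ext 0.14999151365448327 lat 3.827833812981851e-06
24 [67.2 63. ] 34 [97.2 79.2] 44 [127.2  94.8] 54 [157.8 111. ] 64 [188.4 127.2] 74 [219.  143.4] 84 [250.2 159.6] 94 [282.  176.4] 104 [313.8 193.2] 114 [346.2 210. ] 124 [378.6 227.4] 134 [411.  244.8] 144 [444.  262.2] 154 [477.6 279.6] 164 [511.2 297.6] 174 [545.4 315.6] 184 [580.2 333.6]
```

View pics/s11.png

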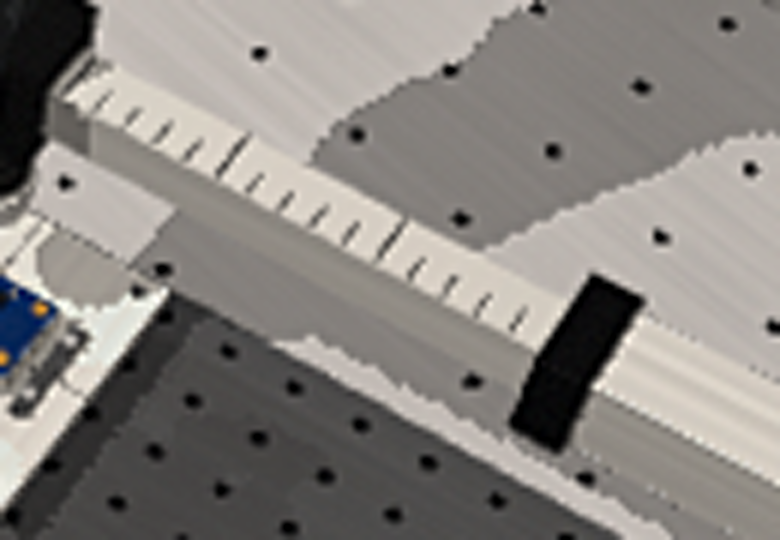

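View pics/w11.png

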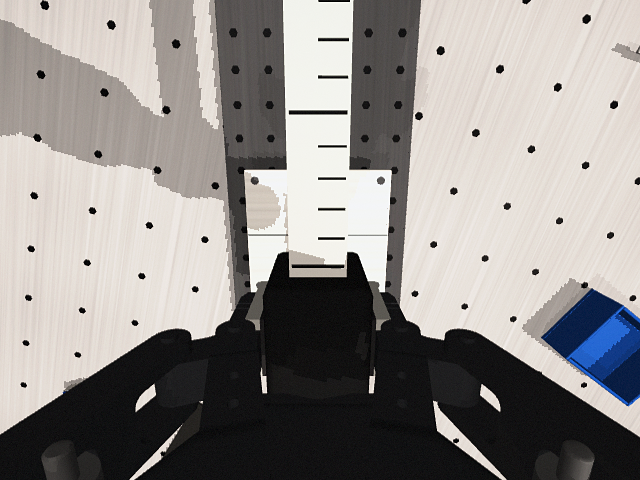

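```bash
python3 - <<'E'
from h import *
a=np.radians(15.3);xs=np.array([np.cos(a),np.sin(a)]);ys=np.array([-np.sin(a),np.cos(a)])
s=get_state();C=cal("wrist",s);p=cv2.imread("pics/w11.png").astype(int).sum(2)
def cen(col,y0,y1,x0,x1):
    r=p[y0:y1,x0:x1].mean(1);w=r.max()-r;w=w*(w>.3*w.max());return y0+(np.arange(len(r))*w).sum()/w.sum()
h=cen(0,228,243,255,280);h2=cen(0,228,243,352,380);print("hline",h,h2)
cr=onz(C,[[319,(h+h2)/2]],.04)[0,:2]
for nm,v in (("0",cen(0,260,273,300,340)),("10",cen(0,233,243,325,342)),("50",cen(0,106,118,300,340))):
    print(nm,v,((onz(C,[[319,v]],.193)[0,:2]-cr)@ys*1000).round(2))
print("head rear", [((onz(C,[[319,v]],.2)[0,:2]-cr)@ys*1000).round(2) for v in (277,279,281)])
print(p[268:292,280].tolist(),p[268:292,355].tolist(),p[268:292,319].tolist())
# w8: collar front / 0 line
f=np.load("pics/w8.npz");g=f['p'].astype(int).sum(2);C8=cal("wrist",dict(ee_pos=f['pos'],ee_rot=f['rot']))
print("w8 rows",[(v,g[v,318]) for v in range(70,90)])
c8=onz(C8,[[318,261]],.04)[0,:2]
print("w8 row->y at .193",[(v,((onz(C8,[[318,v]],.193)[0,:2]-c8)@ys*1000).round(1)) for v in (74,76,78,80,82)])
# scene: profile along tick row
q=np.load("pics/s11.npz")['p'];C=cal("scene")
E
```

```text
hline 234.55664553176217 235.0
0 265.77386892582354 30.0
10 238.04917056038133 39.49
50 111.9805032409534 77.8
head rear [np.float64(28.84), np.float64(28.17), np.float64(27.5)]
[22, 39, 12, 35, 38, 35, 24, 34, 28, 36, 37, 30, 26, 30, 18, 19, 34, 10, 24, 35, 44, 21, 48, 32] [18, 29, 19, 46, 34, 38, 21, 32, 18, 40, 21, 30, 20, 23, 33, 35, 11, 27, 47, 26, 17, 33, 44, 37] [538, 539, 525, 533, 532, 531, 529, 532, 554, 140, 17, 29, 22, 38, 33, 32, 33, 19, 47, 12, 22, 22, 32, 39]
w8 rows [(70, np.int64(44)), (71, np.int64(61)), (72, np.int64(43)), (73, np.int64(33)), (74, np.int64(24)), (75, np.int64(14)), (76, np.int64(0)), (77, np.int64(158)), (78, np.int64(723)), (79, np.int64(728)), (80, np.int64(564)), (81, np.int64(135)), (82, np.int64(32)), (83, np.int64(43)), (84, np.int64(65)), (85, np.int64(72)), (86, np.int64(78)), (87, np.int64(75)), (88, np.int64(71)), (89, np.int64(72))]
w8 row->y at .193 [(74, np.float64(178.3)), (76, np.float64(177.2)), (78, np.float64(176.0)), (80, np.float64(174.8)), (82, np.float64(173.6))]
```

```bash
python3 - <<'E'
from h import *
a=np.radians(15.3);ys=np.array([-np.sin(a),np.cos(a)])
s=get_state();C=cal("wrist",s);cr=onz(C,[[319,234.78]],.04)[0,:2]
for z in (.187,.1885,.190):
    y=(onz(C,[[319,265.77],[319,238.05],[319,111.98]],z)[:,:2]-cr)@ys*1000;print(z,y.round(2))
# scene: rectify tube top using ticks 50/100 wide & predicted geometry
f=np.load("pics/s11.npz");q=f['p'];C=cal("scene");xs=np.array([np.cos(a),np.sin(a)]);c=np.array([.4937,-.058])
z=.1885;sc=8
src=[];dst=[]
for x,y in ((-15,20),(15,20),(15,200),(-15,200)):
    src.append(proj(C,[*(c+xs*x/1000+ys*y/1000),z])[0]);dst.append(((y-20)*4,(x+15)*8))
H=cv2.getPerspectiveTransform(np.float32(src),np.float32(dst))
im=cv2.warpPerspective(q,H,(720,240),flags=cv2.INTER_CUBIC);cv2.imwrite("pics/rect.png",im[:,:,::-1])
E
```

```text
0.187 [27.82 37.83 78.28]
0.1885 [28.37 38.25 78.16]
0.19 [28.91 38.66 78.04]
```

View pics/rect.png

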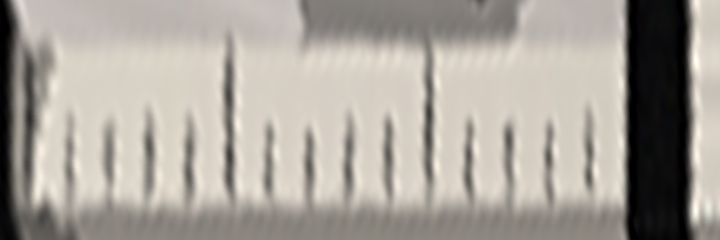

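The rectified scale shows the 100 line at x=429.5, the 140 line at 589.5, and the collar edge at 627. That reads 149.4 mm, or about 150 after allowing for the raised collar edge hiding roughly 0.9 mm. The wrist view gives about 149.7 mm and the arm's own motion 150.0 mm. I'm handing in.

```bash
python3 - <<'E'
from bench import *
s=get_state();print(s['time'],s['ee_pos'],s['finger_gap'],s['contact_force']);print(hand_in())
E
```

```text
15.3833 [ 0.49368785 -0.05765751  0.15816333] 0.035315406300491486 [-0.4136135   2.99551843  5.78867637]
the job is handed in; nothing more can be done
None
```

The job is done and handed in at 15.4 s: the module is on the stage and the camera head is held at the 150 mm line.

- **Module:** I took the largest of the three look-alikes, the one on the mat, and set it down with about 5.5 N of contact force. It sits flat between the stop bars. The wrist picture after release puts it 0.4 mm off centre across the plate (x), 0.3 mm off along it (y) and aligned to about 0.1°. A later scene picture still shows it there.
- **Boom:** I squeezed the head and button together; the finger gap settled at 35–36 mm, which fits the button being fully pressed. Then I drew the boom out. It first stopped about 4 mm short, so I corrected it. The grip was still holding at hand-in, against a spring pull of 3–4 N.
- **Extension checks:** the arm's own motion gives 150.0 mm and the wrist view of the scale about 149.7 mm. The scene view read 149.4 mm at the visible collar edge. That is about 150.3 mm once you allow for the strip the raised collar hides, an allowance I estimated from the geometry.
- **Disagreement:** the top camera read about 3 mm off the wrist camera in x, so I relied on the wrist camera for placing. The top camera could not confirm the final scale reading because the arm hid the boom.
- **Bystanders:** I did not touch the bin, the spool or the screwdriver.

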